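Lock the boring jig's leaf with its snap-in pin and proof-pull the pin

ROBOT

A 6-joint arm with a two-finger parallel gripper is mounted at the origin on a cart in front of the work surface, level with it; the furniture and walls round the work are solid. World frame = base frame: x ahead of the robot, y to its left, z up, the work surface at z = 0. Lengths are in m, angles in rad, forces in N, time in s.
With the tool pointing down it reaches from about 0.35 to 0.775 m from the base axis. Payload 5.5 kg.
Tool frame: the origin (TCP) lies between the finger pads, 19 mm behind the fingertips; this is the grasp point; z points along the fingers, y is the line along which they close (so a half turn about z gives the same grasp; the last joint's range is limited). The gripper opens to 85 mm and grips with 20 to 120 N. Pads are 22 mm wide; open, the fingers measure 114 mm over their backs; the gripper's body (76 mm by 85 mm) begins 54 mm behind the grasp point. The pads swing forward as they close: fully open they stand 13 mm farther back than shut.
Start: joints at [0.975, 0.313, 0.046, 1.304, 0, 1.431], TCP at [0.253, 0.516, 0.25] pointing down, gripper open.
Joint ranges: [-2.76, 2.76], [-0.86, 1.69], [-1.03, 1.26], [-2.2, 2.34], [-1.47, 1.5], [-3.14, 3.14]. Speed limits (rad/s): [2.57, 2.57, 3.14, 3.14, 3.14, 3.14].

INTERFACE

Orientations are given as a unit quaternion [w, x, y, z].
In Python, from workcell import env, viewer, nets gives the robot as it stands. The module is installed in compiled form; this text tells all that it offers.
- The arm moves only by the shell command python3 -m creep [OPENING] [FORCE], which reads ROWS from standard input. ROWS is a JSON list of rows, 1 to 8 of them, each an object with the fields trans (a list: dx, dy, dz in parts of the range, where 1.0 means 0.8 m), turn_vec (a list: a rotation vector rx, ry, rz in shares of 45 degrees (1.0 is 45 degrees)); a field left out counts as zero; each row is the pose to reach, as a shift and turn from the pose commanded when the command began, along the tool's axes at that moment; what a row does not reach only later rows make up. A row lasts 1/8 s, in which the tool goes at most 0.0625 m and 0.188 rad, less where a joint would pass 70% of its speed; a pose out of reach is approached as far as the arm can. OPENING is the finger opening in m, set as the command begins (- or left out keeps the last). The fingers move at their own pace and stop on an object; FORCE is the grip in N (left out, the last holds). Time passes only in rows, so rows that do not move let the fingers close. It prints the time, the measured TCP pose, the force, the opening and the grip force at its end. Input that does not fit is refused with a message, and nothing moves.
- env.get_state(): the state, without advancing time (a new reading comes with each control period).
- viewer.read_camera(name): name is "scene" or "top" or "wrist"; returns a dict with "image" (480x640x3 uint8, red, green, blue), "K" (3x3 intrinsics, pixels), "R" (3x3) and "t" (3): a world point X has camera coordinates R X + t. Camera axes: x right, y down, z forward; pixel columns grow to the right and rows downward; lengths in m; the calibration is good to about 2 mm. A picture is of the moment at which its call begins. There is no depth.
- env.hand_in(): hands the job in; it is judged then, once.
Trained networks look in a picture, given as the dict that the camera call returned (one of the last four; its "shot" number tells which), for a name from the list of things; names that differ only in an ending like _2 or _b are one class to them, and where a whole thing is asked for, a point or a joint stands for the part that bears it (a point fixed in the world has none). Each returns a list of dicts, best first, with "confidence" (0 to 1); they miss things now and then, are a little off and sometimes report something else, mostly with a low value. They report only what shows in the picture. A call takes as long as a camera call. They do not tell look-alikes from the thing itself.
- nets.outline_of(label, picture): "region" (480x640 bool, what is visible of it) and "box" ([left, top, right, bottom] in pixels, round what is visible of it).
The state is a dict: "clock": time; "joint_pos": joint angles; "qvel": joint speeds; "tau": joint torques, N m; "tcp_pos": TCP position; "orientation": TCP orientation; "wrist_force": force on the tool from outside, world axes, zero at the start; "ft_torque": the same for the moment, N m; "finger_gap": finger opening in m; "grip_force": force on a finger pad.
Only numpy, scipy, OpenCV 4.12 (cv2) and the standard library are available. Lean on these libraries where they do the work, as an engineer would, in place of code of your own. Each camera call takes 0.05 s, during which the arm holds its last target. There are 200 camera calls.

TASK

Make the bamboo boring jig ready for the drill: swing its hinged leaf down flat over the bamboo blank, take the locking pin with the round knurled knob from the wooden block and push it down through the leaf into the bore until the spring plungers click into its neck and its flange sits on the leaf. Then prove that it has locked: keep hold of the knob and pull straight up with slowly rising force to about 15 N, never 20 N (that bruises the plungers), keep that pull on for half a second, ease off and let go with the pin fully home. Never press with as much as 40 N, and leave the tee pin, the blank in the jig and the mallet as they lie.

Things in the scene. Friction and masses are not known exactly. Their poses are not given: they have to be found in the camera images.
- jig: Boring jig, screwed to the table: dark steel base plate 140 x 200 x 10 mm with aluminium blocks. Origin: centre of the plate's underside, on the table; z up, y along the blank, -x towards the bore and the leaf's finger tab. The leaf is hinged at the +x side; the drill guide plate (62 mm high) stands at +y.
- bore (a point): Point on the vertical axis of the bore that takes the locking pin (15.5 mm in diameter in the block, 16 mm in the leaf, countersunk 1.5 mm), at the level of the top face of the closed leaf, 58 mm above the table; jig frame (-34, 0, 58) mm. Its axes are those of the jig.
- leaf_hinge (a point): Middle of the leaf's hinge axis, 53 mm above the table, 82 mm from the bore axis towards the jig's +x; jig frame (48, 0, 53) mm. The hinge axis is the jig's y.
- leaf (a joint): Angle of the leaf, rad: 0 = closed, level over blank and pin block, against its stop; grows as the free end rises. Aluminium plate, 112 mm long from the hinge axis plus an 11 mm finger tab, 50 mm wide, 10 mm thick, top face 5 mm above the axis. The hinge is stiff (0.13 N m): the leaf stays where it is left, a few newtons move it.
- lock_pin: Locking pin, steel, greased, 88 mm long, 0.09 to 0.14 kg, upright: shank 14 mm thick; nose tapering over 8 mm to 6 mm at the tip; neck 7 mm thick from 11 to 21 mm above the tip, with a flat step at its lower end; flange 28 mm wide, 54 to 58 mm above the tip; round dark knurled knob 25 mm wide, 30 mm high. Origin: centre of the tip, z along the pin. Starts in the wooden block.
- pin_shoulder (a point): Centre of the underside of the locking pin's flange, 54 mm above its tip: it lies at point bore when the pin is home.
- pin_grip (a point): Point on the locking pin's axis in the knob, 78 mm above the tip (24 mm above the underside of the flange): a good place for the TCP when gripping the knob from above.
- plungers: Two spring plungers in the jig's pin block, noses in the bore. Origin: bore axis, 18 to 22 mm up. The pin meets them with its flange 15 to 18 mm above the leaf; 11 to 17 N push it past, then 2 to 4 N, and they snap into the neck at 1 to 3.7 mm, just before the flange seats. Pulled, a locked pin rises that much freely, then is caught hard (some 70 N/mm); unlocked it slides out at 2 to 4 N.
- pin_block: Wooden block for the pins, fixed to the table, 56 x 136 x 60 mm (own x, y, z), three holes in a row along its y at -42, 0 and +42 mm. Origin: centre of its underside on the table. The locking pin stands in one end hole, the tee pin in the other, each with its flange on the block's top (60 mm above the table).
- tee_pin: Plain steel pin without a neck, same shank, with a 52 mm cross bar as handle 78 mm above its tip, in the other end hole of the wooden block. Origin: centre of its tip. Leave it.
- blank: The bamboo blank lying in the jig's saddles under the leaf, 170 mm long, 11 mm thick, 36.5 mm above the table. Origin: middle of its underside, long axis = y. Leave it in place.
- mallet: Wooden mallet lying on the table, 197 mm long. Origin: centre of its underside. Leave it.
Things that resemble listed ones, but are neither listed nor needed, are in the scene too. Leave any red or turquoise look-alike of the lock_pin alone.

How it is judged:
On the way, in this order (a step that is already met when the one before it is completed fails the run):
1. the leaf lies closed over the blank (value of joint leaf below 0.05 rad), for 0.2 s.
2. the locking pin is through the leaf and home in the bore, past the click (z of pin_shoulder in the frame of bore between -0.004 and 0.001 m and horizontal distance between pin_shoulder and bore below 0.003 m and angle between lock_pin's own z axis and vertical below 0.08 rad and value of joint leaf below 0.05 rad), for 0.2 s.
3. the seated pin is pulled up against the plungers with at least 11 N for 0.5 s without coming out (contact force between lock_pin and plungers above 11 N and z of pin_shoulder in the frame of bore below 0.0048 m and value of joint leaf below 0.05 rad), for 0.5 s.
At the end, for the whole second after the job is handed in: Leaf closed (within 0.05 rad); locking pin in the bore, let go and at rest, flange within 1 mm of the leaf, within 3 mm of the bore axis, upright within 0.08 rad; blank at rest in the jig and tee pin in its block, within 10 mm of their starts, mallet within 15 mm (all of step 2 and linear speed of lock_pin below 0.01 m/s and linear speed of blank below 0.02 m/s and distance of each of blank, tee_pin from where it was at the start of the episode below 0.01 m and distance of mallet from where it was at the start of the episode below 0.015 m); the robot touches nothing.
It fails at once if the seated pin is pulled against the plungers with more than 20 N (contact force between lock_pin and plungers above 20 N and z of pin_shoulder in the frame of bore between 0.0003 and 0.0052 m and horizontal distance between pin_shoulder and bore below 0.01 m).
It fails at once if the pin is pressed against the jig with more than 40 N (contact force between lock_pin and jig above 40 N).
It fails at once if the gripper presses on the jig or its leaf with more than 40 N (contact force between the arm and jig above 40 N).
It fails at once if the tee pin or the blank in the jig is moved by more than 10 mm, or the mallet by more than 15 mm (distance of any of tee_pin, blank from where it was at the start of the episode above 0.01 m or distance of mallet from where it was at the start of the episode above 0.015 m).
It also fails if it takes over 61 s, if anything falls off the work surface, if the arm or the gripper's body presses on something with over 40 N, if the wrist force passes 120 N, or if a joint passes its speed limit or range.

## Working session

There is one attempt and no reset: what is moved stays moved. The work goes in short steps, Python scripts to look and compute and a shell command to move; the robot and the scene stay as the last step left them, time stands still between calls to the robot, and variables do not carry over. Pictures are saved under pics/ and viewed, at most 10 in all, crops included, and the job is handed in when it is done.

```bash
mkdir -p pics; cat > h.py <<'E'
import numpy as np, cv2
from workcell import env, viewer, nets
def save(p,n,crop=None,s=1):
    im=p["image"][:,:,::-1]
    if crop: l,t,r,b=crop; im=im[t:b,l:r]
    cv2.imwrite("pics/"+n,cv2.resize(im,None,fx=s,fy=s))
def ray(p,uv):
    d=np.array(p["R"]).T@np.linalg.inv(p["K"])@np.array([uv[0],uv[1],1.]); return -np.array(p["R"]).T@p["t"],d/np.linalg.norm(d)
def atz(p,uv,z):
    c,d=ray(p,uv); return c+d*(z-c[2])/d[2]
def tri(*obs):
    A=np.zeros((3,3));b=np.zeros(3);L=[]
    for p,uv in obs:
        c,d=ray(p,uv);M=np.eye(3)-np.outer(d,d);A+=M;b+=M@c;L.append(M)
        L[-1]=(M,c)
    X=np.linalg.solve(A,b); return X,[float(np.linalg.norm(M@(X-c))) for M,c in L]
def proj(p,X):
    q=np.array(p["K"])@(np.array(p["R"])@np.array(X)+p["t"]); return q[:2]/q[2]
def nets_all(p,names):
    for n in names:
        for r in nets.outline_of(n,p)[:3]:
            ys,xs=np.nonzero(r["region"]); print(n,round(r["confidence"],2),[int(x) for x in r["box"]],"c",round(xs.mean(),1),round(ys.mean(),1),"n",len(xs),"rgb",p["image"][ys,xs].mean(0).round())
E
python3 - <<'E'
from h import *
print(env.get_state())
for n in("scene","top"):
    p=viewer.read_camera(n); save(p,n+"0.png"); print(n,(-np.array(p["R"]).T@p["t"]).round(3)); nets_all(p,["jig","leaf","lock_pin","tee_pin","pin_block","blank","mallet"])
E
```

```text
{'clock': 0.0, 'joint_pos': array([9.75385436e-01, 3.14016872e-01, 4.50071781e-02, 1.30361075e+00,
       2.10916081e-05, 1.43119059e+00]), 'qvel': array([-0.0012829 , -0.00132407,  0.00098841,  0.00134779, -0.0005983 ,
       -0.00101739]), 'tau': array([-1.15726001e-03, -4.80628967e+01,  2.98533922e+01,  1.94303063e-02,
       -1.44494816e-04,  8.66258404e-06]), 'tcp_pos': array([0.25284817, 0.51590272, 0.24911101]), 'orientation': array([-3.37535744e-04,  2.25934750e-01,  9.74142011e-01, -8.47365928e-04]), 'wrist_force': array([ 0.0093725 , -0.50208933, -0.59927579]), 'ft_torque': array([0.05481254, 0.02034831, 0.0185822 ]), 'grip_force': 0.0, 'finger_gap': 0.0854182956907764}
scene [ 0.226 -0.367  0.813]
jig 0.77 [283, 182, 393, 279] c 336.0 227.1 n 5649 rgb [146. 140. 128.]
leaf 0.67 [311, 185, 365, 211] c 337.6 198.3 n 687 rgb [225. 219. 208.]
lock_pin 0.86 [343, 269, 356, 289] c 350.0 279.8 n 278 rgb [146. 137. 127.]
lock_pin 0.8 [305, 307, 317, 337] c 308.7 318.6 n 397 rgb [200.  38.  27.]
lock_pin 0.58 [388, 260, 403, 288] c 395.8 270.8 n 321 rgb [ 33. 157. 142.]
tee_pin 0.7
[... 360 characters left out ...]
 66.]
top [0.367 0.154 0.931]
jig 0.76 [208, 161, 338, 259] c 275.3 209.0 n 8215 rgb [101.  99.  90.]
leaf 0.58 [256, 169, 290, 223] c 270.6 196.3 n 1447 rgb [204. 200. 184.]
lock_pin 0.62 [370, 175, 387, 199] c 378.0 187.8 n 283 rgb [ 51. 110.  95.]
lock_pin 0.52 [382, 288, 400, 304] c 391.7 293.8 n 238 rgb [161.  34.  29.]
tee_pin 0.75 [412, 234, 438, 257] c 422.8 246.5 n 272 rgb [130. 119. 107.]
pin_block 0.94 [355, 221, 437, 267] c 394.0 245.2 n 2238 rgb [121.  73.  42.]
blank 0.68 [229, 187, 320, 212] c 276.6 198.9 n 321 rgb [126.  97.  60.]
blank 0.32 [366, 227, 387, 249] c 372.9 236.7 n 248 rgb [109. 100.  90.]
mallet 0.81 [155, 309, 268, 350] c 228.7 332.7 n 1781 rgb [111.  68.  40.]
```

View pics/scene0.png

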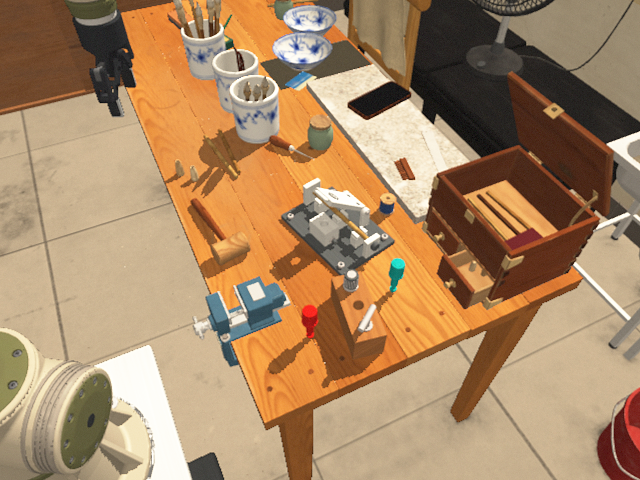

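View pics/top0.png

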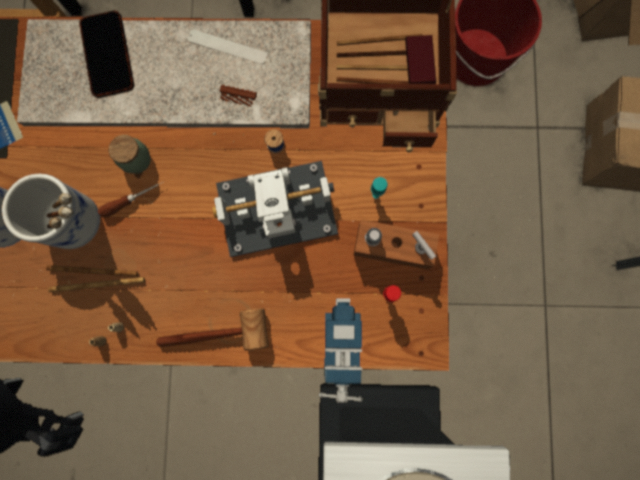

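The scene view shows the jig at about (337,228), the grey-knobbed lock pin at (350,280) and the tee pin at (366,319). In the top view the lock pin is at (374,237), the tee pin at (423,246), and the turquoise and red look-alikes at (379,186) and (393,293).

```bash
python3 - <<'E'
from h import *
s=viewer.read_camera("scene");t=viewer.read_camera("top")
for n,a,b in(("pin",(350,277),(374,236)),("tee",(367,317),(424,246))):
    print(n,tri((s,a),(t,b)), atz(t,b,.09))
for n,uv,z in(("jigc",(276,208),.01),("bl c",(279,222),.05),("c1",(224,184),.01),("c2",(319,168),.01),("c3",(333,231),.01),("c4",(237,247),.01),("blockL",(358,240),.06),("blockR",(435,252),.06),("mallet",(254,328),.03)): print(n,atz(t,uv,z).round(3))
w=viewer.read_camera("wrist"); print("wristcam",(-w["R"].T@w["t"]).round(3),w["R"].round(2))
print(t["K"][0],w["K"][0])
st=env.get_state();from scipy.spatial.transform import Rotation as Ro
q=st["orientation"];print(Ro.from_quat(np.r_[q[1:],q[0]]).as_matrix().round(3))
E
```

```text
pin (array([0.50412201, 0.08285676, 0.08445483]), [2.0153803338359845e-05, 2.0153803338437484e-05]) [0.50320622 0.08333076 0.09      ]
tee (array([ 4.90187491e-01, -3.51413927e-04,  8.47509007e-02]), [0.001551134625363464, 0.0015511346253634338]) [0.48794325 0.00112746 0.09      ]
jigc [0.565 0.256 0.01 ]
bl c [0.532 0.245 0.05 ]
c1 [0.609 0.353 0.01 ]
c2 [0.642 0.179 0.01 ]
c3 [0.524 0.151 0.01 ]
c4 [0.492 0.324 0.01 ]
blockL [0.501 0.108 0.06 ]
blockR [ 0.482 -0.023  0.06 ]
mallet [0.348 0.285 0.03 ]
wristcam [0.185 0.55  0.373] [[ 0.44  0.9  -0.  ]
 [ 0.86 -0.42  0.3 ]
 [ 0.27 -0.13 -0.95]]
[514.69653108   0.         322.54721458] [341.85947441   0.         320.98566845]
[[-0.898  0.44   0.   ]
 [ 0.44   0.898  0.   ]
 [-0.     0.    -1.   ]]
```

The rows are not in the units I measure in: shifts go in shares of 0.8 m and turns go in shares of 45 degrees. I convert before sending: -0.392 m is -0.49, -0.083 m is -0.1038.

```bash
echo '[{"trans":[-0.07, -0.0345, -0.0054]}, {"trans":[-0.14, -0.0689, -0.0108]}, {"trans":[-0.21, -0.1038, -0.0163]}, {"trans":[-0.28, -0.1375, -0.0213]}, {"trans":[-0.35, -0.1725, -0.0263]}, {"trans":[-0.42, -0.2063, -0.0325]}, {"trans":[-0.49, -0.2413, -0.0375]}, {"trans":[-0.49, -0.2413, -0.0375]}]' | python3 -m creep 0.045
python3 - <<'E'
from h import *
w=viewer.read_camera("wrist"); print(env.get_state()["tcp_pos"].round(4)); save(w,"w1.png"); nets_all(w,["jig","leaf","lock_pin","tee_pin","pin_block","blank"])
np.savez("w1.npz",K=w["K"],R=w["R"],t=w["t"])
E
```

```text
clock: 1.95
tcp_pos: [0.5228, 0.1669, 0.2799]
orientation: [0.001, 0.229, 0.973, -0.0]
wrist_force: [-0.3, 0.3, -0.6]
finger_gap: 0.0455
grip_force: 0.0
[0.5213 0.1686 0.2798]
jig 0.79 [301, 87, 513, 284] c 408.9 188.0 n 21533 rgb [142. 137. 128.]
leaf 0.92 [379, 166, 462, 253] c 424.0 208.2 n 4113 rgb [220. 215. 204.]
leaf 0.64 [127, 237, 182, 268] c 157.8 251.4 n 1008 rgb [161. 150. 139.]
lock_pin 0.97 [138, 140, 188, 171] c 160.7 155.9 n 1170 rgb [180.  65.  56.]
lock_pin 0.96 [219, 211, 252, 247] c 236.0 229.2 n 809 rgb [141. 131. 122.]
tee_pin 0.71 [129, 235, 181, 268] c 158.2 251.2 n 890 rgb [161. 151. 141.]
pin_block 0.9 [132, 183, 279, 274] c 209.8 227.0 n 6071 rgb [157. 112.  77.]
pin_block 0.41 [131, 238, 184, 268] c 158.7 251.4 n 875 rgb [161. 151. 141.]
blank 0.56 [351, 151, 487, 252] c 418.1 203.1 n 861 rgb [161. 135.  98.]
```

View pics/w1.png

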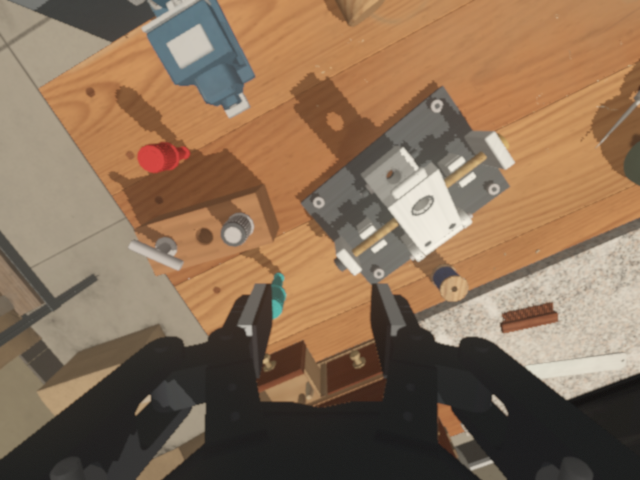

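The wrist view shows the lock pin knob at (235,230), the block bore at (392,175), the raised leaf with its hole at (423,205), and plate screws at (437,105), (319,202), (378,273) and (493,188).

```bash
python3 - <<'E'
from h import *
w=dict(np.load("w1.npz"))
t=viewer.read_camera("top"); s=viewer.read_camera("scene")
sc=[atz(w,u,.012) for u in((437,105),(319,202),(378,273),(493,188))]
sct=[atz(t,u,.012) for u in((224,184),(319,168),(333,231),(237,247))]
for S in(sc,sct): print(np.round(S,3)[:,:2].tolist(),np.mean(S,0).round(4))
a,b,c,d=sc; v=(a-b)+(d-c); print("yaw",np.arctan2(-v[0],v[1])); a,b,c,d=sct; v=(a-b)+(d-c); print(np.arctan2(-v[0],v[1]))
print("bore@48",atz(w,(392,175),.048).round(4))
print("knobtop",atz(w,(235,231),.094).round(4), "tri",tri((w,(236,229.5)),(t,(374,236)),(s,(350,277))))
print("leafhole", [round(float(x),4) for x in tri((w,(423,205)),(t,(271,201)))[0]])
save(t,"tj.png",(200,150,450,270),3); save(s,"sj.png",(270,170,420,300),4)
E
```

```text
[[0.49, 0.323], [0.528, 0.162], [0.641, 0.188], [0.603, 0.349]] [0.5655 0.2554 0.012 ]
[[0.608, 0.353], [0.641, 0.179], [0.524, 0.151], [0.491, 0.324]] [0.5661 0.2515 0.012 ]
yaw 0.23434306465592064
0.18588637898371557
bore@48 [0.5296 0.246  0.048 ]
knobtop [0.5022 0.0869 0.094 ] tri (array([0.50402323, 0.08355452, 0.08288992]), [0.0012405372737411464, 0.0008796978195164287, 0.0006775643876077736])
leafhole [0.5599, 0.256, 0.0886]
```

View pics/sj.png

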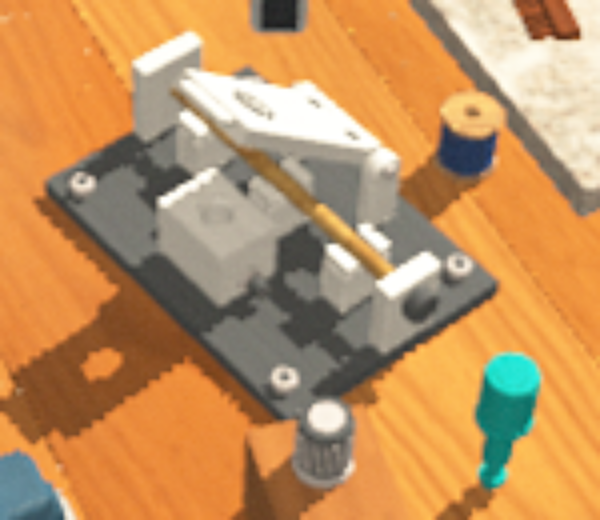

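View pics/tj.png

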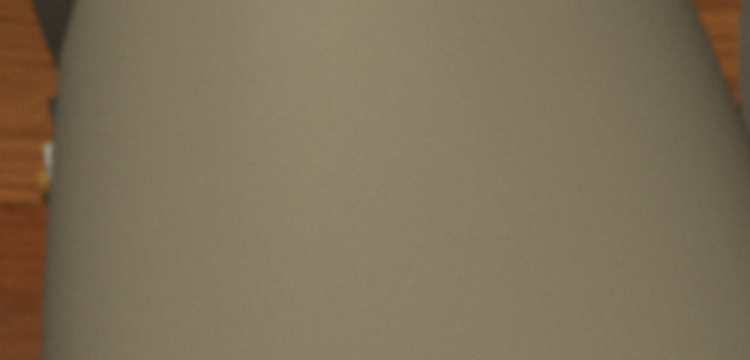

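The scene crop shows the leaf about 45° open, its hole at roughly (248,103), and the bore at (218,212) in the crop. The arm hides the jig in the top view. I'll close the leaf with closed fingers.

To row units: 0.11 m is 0.1375, 0.084 m is 0.105.

```bash
echo '[{"trans":[0.0088, 0.0525, 0]}, {"trans":[0.0175, 0.105, 0]}, {"trans":[0.0175, 0.105, 0.05]}, {"trans":[0.0175, 0.105, 0.1]}, {"trans":[0.0175, 0.105, 0.125]}, {"trans":[0.0175, 0.105, 0.1375]}]' | python3 -m creep 0 30
python3 -c "
from h import *
print(env.get_state()['tcp_pos'].round(4),env.get_state()['wrist_force'].round(2))"
```

```text
clock: 3.15
tcp_pos: [0.5435, 0.2525, 0.1686]
orientation: [-0.001, 0.225, 0.974, -0.001]
wrist_force: [0.0, -0.0, 0.4]
finger_gap: 0.0
grip_force: 0.0
[0.5435 0.2525 0.1686] [ 0.03 -0.04  0.42]
```

To row units: 0.06 m is 0.075, 0.048 m is 0.06.

```bash
echo '[{"trans":[0, 0, 0.015]}, {"trans":[0, 0, 0.03]}, {"trans":[0, 0, 0.045]}, {"trans":[0, 0, 0.06]}, {"trans":[0, 0, 0.075]}, {"trans":[0, 0, 0.075]}]' | python3 -m creep
python3 -c "
from h import *
print(env.get_state()['tcp_pos'].round(4),env.get_state()['wrist_force'].round(2))"
```

```text
clock: 3.9
tcp_pos: [0.5438, 0.2518, 0.1086]
orientation: [-0.001, 0.226, 0.974, -0.001]
wrist_force: [1.5, 0.1, 0.9]
finger_gap: -0.0002
grip_force: 0.0
[0.5438 0.2518 0.1086] [1.55 0.12 0.86]
```

To row units: 0.0315 m is 0.0394, 0.031 m is 0.0388.

```bash
echo '[{"trans":[0, 0, 0.0125]}, {"trans":[0, 0, 0.025]}, {"trans":[0, 0, 0.0338]}, {"trans":[0, 0, 0.0375]}, {"trans":[0, 0, 0.0388]}, {"trans":[0, 0, 0.0394]}]' | python3 -m creep
```

```text
clock: 4.65
tcp_pos: [0.5447, 0.2522, 0.0787]
orientation: [0.0, 0.226, 0.974, 0.0]
wrist_force: [-0.6, -0.5, 1.2]
finger_gap: -0.0002
grip_force: 0.3
```

To row units: 0.0015 m is 0.0019, 0.001 m is 0.0013.

```bash
echo '[{"trans":[0, 0, 0.0006]}, {"trans":[0, 0, 0.0013]}, {"trans":[0, 0, 0.0019]}, {"trans":[0, 0, 0.0019]}]' | python3 -m creep
```

```text
clock: 5.15
tcp_pos: [0.5447, 0.2521, 0.077]
orientation: [0.0, 0.226, 0.974, 0.0]
wrist_force: [0.5, -0.0, 0.2]
finger_gap: -0.0001
grip_force: 0.1
```

To row units: 0.001 m is 0.0013, 0.0005 m is 0.0006.

```bash
echo '[{"trans":[0, 0, 0.0006]}, {"trans":[0, 0, 0.0013]}, {"trans":[0, 0, 0.0013]}]' | python3 -m creep; echo '[{"trans":[0, 0, 0.0006]}, {"trans":[0, 0, 0.0013]}, {"trans":[0, 0, 0.0013]}]' | python3 -m creep
```

```text
clock: 5.52
tcp_pos: [0.5447, 0.2521, 0.0767]
orientation: [0.0, 0.226, 0.974, 0.0]
wrist_force: [-2.0, -0.1, 4.5]
finger_gap: 0.0003
grip_force: 2.6
clock: 5.9
tcp_pos: [0.5447, 0.2522, 0.0766]
orientation: [0.001, 0.226, 0.974, 0.0]
wrist_force: [-4.2, -1.3, 11.2]
finger_gap: -0.0004
grip_force: 5.5
```

To row units: -0.126 m is -0.1575, -0.084 m is -0.105.

```bash
echo '[{"trans":[0, 0, -0.0625]}, {"trans":[0, -0.025, -0.125]}, {"trans":[-0.0125, -0.075, -0.1575]}, {"trans":[-0.0175, -0.105, -0.1575]}, {"trans":[-0.0175, -0.105, -0.1575]}, {"trans":[-0.0175, -0.105, -0.1575]}]' | python3 -m creep 0.045
cat > look.py <<'E'
from h import *
import sys
n=sys.argv[1]
w=viewer.read_camera("wrist"); save(w,n+".png"); nets_all(w,["leaf","lock_pin","tee_pin","pin_block"])
np.savez(n+".npz",K=w["K"],R=w["R"],t=w["t"],image=w["image"]); print(env.get_state()["tcp_pos"].round(4),env.get_state()["qvel"].round(3).max())
E
python3 look.py w2
echo '[{"trans":[-0.0375, 0, -0.025]}, {"trans":[-0.075, 0.0375, -0.05]}, {"trans":[-0.075, 0.05, -0.05]}, {"trans":[-0.075, 0.05, -0.05]}, {"trans":[-0.075, 0.05, -0.05]}]' | python3 -m creep
python3 look.py w3
python3 -c "
import cv2,numpy as np
a=cv2.imread('pics/w2.png')[80:330,100:560];b=cv2.imread('pics/w3.png')[80:330,100:560]
cv2.imwrite('pics/w23.png',cv2.resize(np.vstack([a,b]),None,fx=1.19,fy=1.19))"
```

```text
clock: 6.65
tcp_pos: [0.5202, 0.1708, 0.2007]
orientation: [-0.0, 0.226, 0.974, 0.0]
wrist_force: [-0.3, 0.6, 0.4]
finger_gap: 0.0448
grip_force: 0.0
leaf 0.71 [356, 163, 527, 290] c 444.7 224.9 n 1513 rgb [157. 132.  95.]
leaf 0.68 [362, 146, 494, 292] c 428.1 217.2 n 9095 rgb [224. 219. 208.]
lock_pin 0.72 [262, 331, 275, 371] c 267.6 351.5 n 162 rgb [ 77. 132. 121.]
lock_pin 0.62 [184, 240, 234, 287] c 209.2 263.0 n 1427 rgb [135. 126. 118.]
lock_pin 0.56 [78, 147, 151, 190] c 110.6 169.2 n 2319 rgb [174.  61.  53.]
tee_pin 0.85 [68, 268, 141, 315] c 110.6 290.0 n 1708 rgb [155. 145. 135.]
tee_pin 0.29 [294, 80, 563, 317] c 429.9 203.9 n 31649 rgb [151. 146. 137.]
pin_block 0.66 [81, 200, 268, 315] c 180.1 254.7 n 9891 rgb [152. 108.  74.]
[0.5201 0.1711 0.2005] -0.0
clock: 7.52
tcp_pos: [0.5901, 0.1801, 0.24]
orientation: [-0.001, 0.226, 0.974, -0.0]
wrist_force: [0.0, 0.1, -0.9]
finger_gap: 0.0448
grip_force: 0.0
leaf 0.56 [314, 74, 441, 217] c 376.6 141.7 n 8187 rgb [218. 213. 202.]
lock_pin 0.8 [147, 159, 193, 202] c 170.4 180.0 n 1308 rgb [138. 129. 120.]
lock_pin 0.78 [44, 68, 125, 110] c 79.5 90.4 n 2207 rgb [174.  59.  52.]
lock_pin 0.61 [196, 238, 240, 289] c 219.5 266.5 n 1227 rgb [ 88. 137. 124.]
tee_pin 0.87 [38, 191, 109, 229] c 79.8 206.8 n 1429 rgb [156. 145. 135.]
pin_block 0.97 [55, 138, 232, 238] c 148.2 184.6 n 8374 rgb [158. 113.  78.]
[0.5911 0.1798 0.2411] 0.007
```

View pics/w23.png

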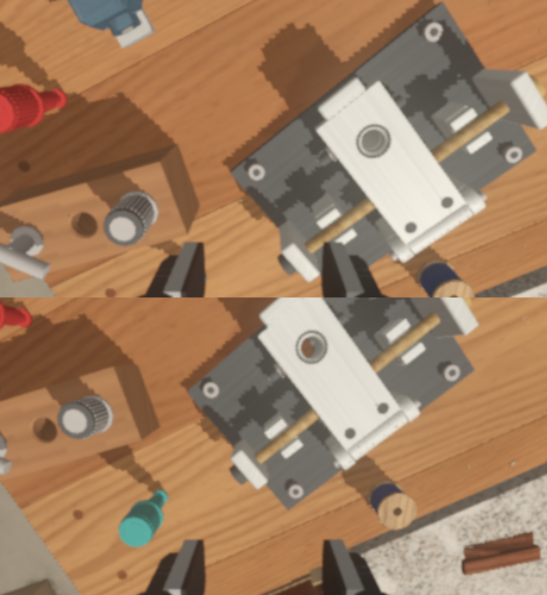

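The leaf is closed in both frames. The hole is at about (413,198) in w2 and (362,122) in w3; the knob's pale top disc is at about (205,273) in w2 and (164,185) in w3.

```bash
python3 - <<'E'
from h import *
def ell(w,c,r,dark):
    g=cv2.cvtColor(w["image"],cv2.COLOR_RGB2GRAY); x,y=map(int,c); R=g[y-r:y+r+1,x-r:x+r+1]; R=cv2.resize(R,None,fx=4,fy=4,interpolation=cv2.INTER_CUBIC)
    th,m=cv2.threshold(R,0,255,(cv2.THRESH_BINARY_INV if dark else cv2.THRESH_BINARY)+cv2.THRESH_OTSU)
    cs,_=cv2.findContours(m,cv2.RETR_EXTERNAL,cv2.CHAIN_APPROX_NONE); ctr=2*R.shape[0]/4
    cs=[k for k in cs if len(k)>30 and cv2.pointPolygonTest(cv2.convexHull(k),(ctr,ctr),False)>0]
    k=cv2.convexHull(max(cs,key=cv2.contourArea)); e=cv2.fitEllipse(k); return np.array([x-r,y-r])+(np.array(e[0])-1.5)/4, np.array(e[1])/4,th
W=[dict(np.load(f"w{i}.npz")) for i in(2,3)]
H=[];P=[]
for w,h,p in zip(W,((413,198),(362,122)),((205,273),(164,185))):
    a=ell(w,h,17,True); b=ell(w,p,14,False); print("hole",a,"knobtop",b); H.append((w,a[0]));P.append((w,b[0]))
print("hole tri",tri(*H),[atz(*h,.058).round(4) for h in H])
print("knob tri",tri(*P),[atz(*h,.094).round(4) for h in P])
Pm=[(W[0],(205,273)),(W[1],(164,185))];print("knob man",tri(*Pm),[atz(*h,.094).round(4) for h in Pm])
E
```

```text
hole (array([413.44354057, 198.17968559]), array([27.90050888, 30.06987381]), 180.0) knobtop (array([202.52200508, 272.08275223]), array([19.46590614, 22.47909546]), 153.0)
hole (array([361.39991188, 121.29046631]), array([26.69626045, 28.43114471]), 172.0) knobtop (array([162.38099289, 183.56265831]), array([18.72635269, 21.5033474 ]), 149.0)
hole tri (array([0.53183812, 0.24706245, 0.05769929]), [1.5126934554060826e-05, 1.5126934554086864e-05]) [array([0.5317, 0.247 , 0.058 ]), array([0.5318, 0.247 , 0.058 ])]
knob tri (array([0.50426145, 0.08271616, 0.09377025]), [2.4091526248931783e-06, 2.4091526248936793e-06]) [array([0.5042, 0.0828, 0.094 ]), array([0.5043, 0.0828, 0.094 ])]
knob man (array([0.50579596, 0.08332938, 0.09325605]), [0.00032088438938603775, 0.00032088438938597763]) [array([0.5056, 0.0841, 0.094 ]), array([0.5058, 0.0833, 0.094 ])]
```

To row units: -0.1255 m is -0.1569, -0.11 m is -0.1375.

```bash
echo '[{"trans":[0.0125, -0.05, 0.025]}, {"trans":[0.025, -0.1, 0.0625]}, {"trans":[0.0375, -0.1375, 0.0875]}, {"trans":[0.0438, -0.1569, 0.1]}, {"trans":[0.0438, -0.1569, 0.125]}, {"trans":[0.0438, -0.1569, 0.125]}, {"trans":[0.0438, -0.1569, 0.125]}]' | python3 -m creep 0.05
cat > d.py <<'E'
from h import *
import sys
from scipy.spatial.transform import Rotation as Ro
s=env.get_state();q=s["orientation"];M=Ro.from_quat(np.r_[q[1:],q[0]]).as_matrix()
print(s["tcp_pos"].round(4),"F",s["wrist_force"].round(2),"tilt",M[:,2].round(4),"x",M[:,0].round(3),"tool delta",(M.T@(np.array(eval(sys.argv[1]))-s["tcp_pos"])).round(4))
E
python3 d.py '(.5043,.0827,.084)'
```

```text
clock: 8.65
tcp_pos: [0.5053, 0.0827, 0.1417]
orientation: [0.0, 0.226, 0.974, 0.0]
wrist_force: [0.5, 0.9, -0.4]
finger_gap: 0.0499
grip_force: 0.0
[0.5053 0.0827 0.1417] F [ 0.53  0.92 -0.39] tilt [ 9.e-04  1.e-04 -1.e+00] x [-0.898  0.44  -0.001] tool delta [ 0.001  -0.0005  0.0577]
```

To row units: 0.0575 m is 0.0719, 0.056 m is 0.07.

```bash
echo '[{"trans":[0.0013, 0, 0.0313]}, {"trans":[0.0013, 0, 0.0563]}, {"trans":[0.0013, 0, 0.07]}, {"trans":[0.0013, 0, 0.0719]}, {"trans":[0.0013, 0, 0.0719]}]' | python3 -m creep; echo '[{}, {}, {}, {}, {}]' | python3 -m creep 0.02 60; python3 d.py '(.5043,.0827,.084)'
```

```text
clock: 9.28
tcp_pos: [0.5047, 0.0832, 0.0842]
orientation: [0.001, 0.226, 0.974, 0.0]
wrist_force: [0.7, -0.3, 0.3]
finger_gap: 0.0499
grip_force: 0.0
clock: 9.9
tcp_pos: [0.5047, 0.0831, 0.0844]
orientation: [0.001, 0.226, 0.974, 0.0]
wrist_force: [-0.6, 0.5, 5.3]
finger_gap: 0.0233
grip_force: 58.6
[0.5047 0.0831 0.0844] F [-0.58  0.5   5.34] tilt [ 1.7e-03  1.0e-04 -1.0e+00] x [-0.898  0.44  -0.002] tool delta [ 0.0002 -0.0006  0.0004]
```

To row units: -0.085 m is -0.1063, -0.075 m is -0.0938.

```bash
echo '[{"trans":[0, 0, -0.0125]}, {"trans":[0, 0, -0.0375]}, {"trans":[0, 0, -0.0688]}, {"trans":[0, 0, -0.0938]}, {"trans":[0, 0, -0.1063]}, {"trans":[0, 0, -0.1063]}]' | python3 -m creep; python3 d.py '(.5318,.247,.17)'; python3 look.py w4
```

```text
clock: 10.65
tcp_pos: [0.5044, 0.0832, 0.169]
orientation: [0.001, 0.226, 0.974, 0.0]
wrist_force: [-0.3, -0.5, -2.3]
finger_gap: 0.0232
grip_force: 58.8
[0.5044 0.0832 0.169 ] F [-0.33 -0.49 -2.33] tilt [ 1.2e-03  1.0e-04 -1.0e+00] x [-0.898  0.44  -0.001] tool delta [ 0.0475  0.1592 -0.0009]
leaf 0.59 [492, 111, 639, 280] c 565.5 193.9 n 13256 rgb [224. 219. 208.]
lock_pin 0.74 [342, 346, 352, 371] c 347.0 358.6 n 132 rgb [ 83. 142. 130.]
lock_pin 0.62 [286, 246, 348, 364] c 320.6 310.0 n 5130 rgb [124. 116. 108.]
lock_pin 0.55 [179, 113, 241, 159] c 206.6 136.4 n 2269 rgb [140.  52.  42.]
tee_pin 0.41 [292, 247, 349, 360] c 320.4 310.2 n 5049 rgb [123. 116. 108.]
pin_block 0.95 [163, 180, 365, 309] c 269.4 240.5 n 13681 rgb [166. 120.  83.]
[0.5034 0.0831 0.1676] 0.005
```

View pics/w4.png

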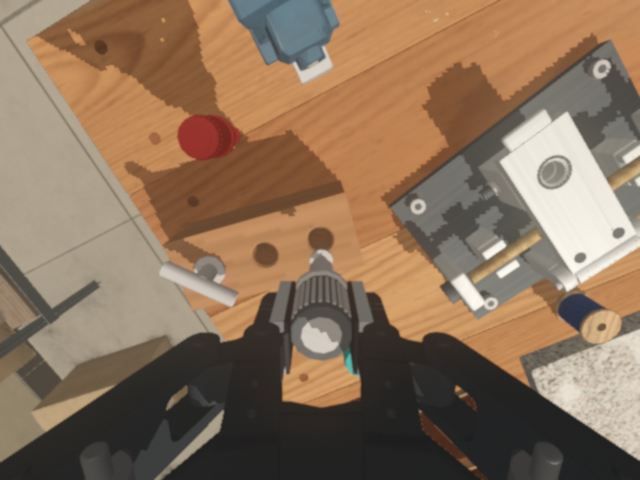

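The pin hangs upright in the fingers, knob top at about (319,335) and nose at about (320,256). The hole is visible at (555,172).

To row units: 0.1594 m is 0.1993, 0.09 m is 0.1125.

```bash
echo '[{"trans":[0.0125, 0.05, 0]}, {"trans":[0.0313, 0.1125, 0]}, {"trans":[0.0475, 0.1625, 0]}, {"trans":[0.0563, 0.1875, 0]}, {"trans":[0.0591, 0.1993, 0]}, {"trans":[0.0591, 0.1993, 0]}, {"trans":[0.0591, 0.1993, 0]}]' | python3 -m creep; python3 d.py '(.532,.2472,.15)'; python3 - <<'E'
from h import *
w=viewer.read_camera("wrist"); T=env.get_state()["tcp_pos"]
save(w,"w5.png",(240,180,400,380),3); np.savez("w5.npz",K=w["K"],R=w["R"],t=w["t"],image=w["image"])
for n,z in(("top",.010),("tip",-.078),("flange",-.024)): print(n,proj(w,T+[0,0,z]).round(1))
print("hole",proj(w,(.5318,.247,.0577)).round(1))
w4=dict(np.load("w4.npz")); T4=np.array([.5042,.0832,.1685]); print("w4 top,tip",proj(w4,T4+[0,0,.01]).round(1),proj(w4,T4-[0,0,.078]).round(1),"hole",proj(w4,(.5318,.247,.0577)).round(1))
E
```

```text
clock: 11.78
tcp_pos: [0.5317, 0.2459, 0.1684]
orientation: [-0.0, 0.227, 0.974, -0.0]
wrist_force: [0.5, -0.2, -0.4]
finger_gap: 0.0231
grip_force: 59.1
[0.5317 0.2459 0.1684] F [ 0.47 -0.18 -0.36] tilt [-4.e-04 -5.e-04 -1.e+00] x [-0.897  0.441  0.   ] tool delta [0.0003 0.0013 0.0184]
top [319.7 336.9]
tip [320.3 255. ]
flange [320.  295.3]
hole [321.8 238.2]
w4 top,tip [319.6 335.3] [320.1 254.1] hole [554.  171.9]
```

View pics/w5.png

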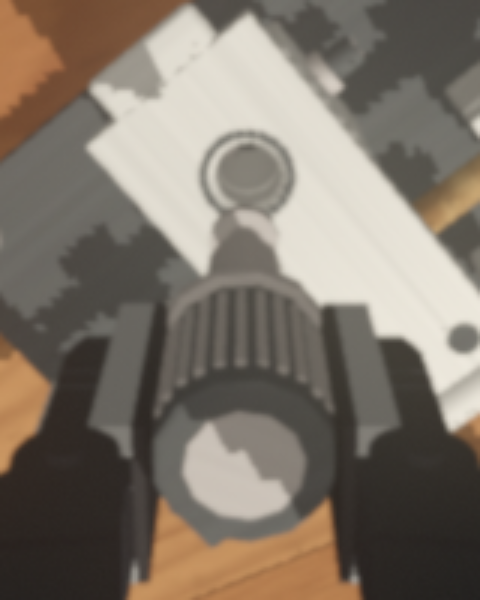

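Relative to the fingers the nose is centred at crop (245,222) and the hole at (248,172), about 1 mm off along the tool y. I'll correct that and lower.

To row units: 0.042 m is 0.0525, 0.001 m is 0.0013.

```bash
echo '[{"trans":[0.0004, 0.0013, 0.0125]}, {"trans":[0.0004, 0.0013, 0.025]}, {"trans":[0.0004, 0.0013, 0.035]}, {"trans":[0.0004, 0.0013, 0.0425]}, {"trans":[0.0004, 0.0013, 0.0475]}, {"trans":[0.0004, 0.0013, 0.0525]}, {"trans":[0.0004, 0.0013, 0.0525]}]' | python3 -m creep; python3 d.py '(.532,.2472,.082)'
```

```text
clock: 12.7
tcp_pos: [0.5318, 0.2479, 0.1262]
orientation: [-0.0, 0.226, 0.974, -0.0]
wrist_force: [-0.5, -1.2, -1.3]
finger_gap: 0.0234
grip_force: 58.8
[0.5318 0.2479 0.1262] F [-0.47 -1.2  -1.35] tilt [-3.e-04 -6.e-04 -1.e+00] x [-0.898  0.44   0.   ] tool delta [-0.0005 -0.0005  0.0442]
```

To row units: 0.022 m is 0.0275, -0.0004 m is -0.0005.

```bash
echo '[{"trans":[0, -0.0005, 0.0075]}, {"trans":[0, -0.0005, 0.015]}, {"trans":[0, -0.0005, 0.0225]}, {"trans":[0, -0.0005, 0.0275]}, {"trans":[0, -0.0005, 0.0275]}]' | python3 -m creep; python3 d.py '(.532,.2472,.082)'
```

```text
clock: 13.32
tcp_pos: [0.5316, 0.2477, 0.104]
orientation: [-0.0, 0.226, 0.974, -0.0]
wrist_force: [1.2, -1.9, -2.3]
finger_gap: 0.0233
grip_force: 58.8
[0.5316 0.2477 0.104 ] F [ 1.19 -1.89 -2.26] tilt [-5.e-04 -3.e-04 -1.e+00] x [-0.898  0.44   0.   ] tool delta [-0.0005 -0.0002  0.022 ]
```

To row units: 0.007 m is 0.0088, -0.0004 m is -0.0005.

```bash
echo '[{"trans":[-0.0005, -0.0004, 0.0025]}, {"trans":[-0.0005, -0.0004, 0.005]}, {"trans":[-0.0005, -0.0004, 0.0075]}, {"trans":[-0.0005, -0.0004, 0.0088]}, {"trans":[-0.0005, -0.0004, 0.0088]}]' | python3 -m creep; echo '[{"trans":[0, 0, 0.0013]}, {"trans":[0, 0, 0.0019]}, {"trans":[0, 0, 0.0025]}]' | python3 -m creep
```

```text
clock: 13.95
tcp_pos: [0.5321, 0.2473, 0.0975]
orientation: [0.0, 0.226, 0.974, 0.0]
wrist_force: [0.4, -0.4, -0.1]
finger_gap: 0.0237
grip_force: 58.8
clock: 14.32
tcp_pos: [0.5323, 0.2471, 0.0958]
orientation: [0.0, 0.226, 0.974, -0.0]
wrist_force: [0.3, -2.7, 1.9]
finger_gap: 0.0236
grip_force: 59.1
```

To row units: 0.002 m is 0.0025, 0.0014 m is 0.0018.

```bash
echo '[{"trans":[0, 0, 0.0009]}, {"trans":[0, 0, 0.0018]}, {"trans":[0, 0, 0.0025]}, {"trans":[0, 0, 0.0025]}]' | python3 -m creep; echo '[{"trans":[0, 0, 0.0006]}, {"trans":[0, 0, 0.0013]}, {"trans":[0, 0, 0.0013]}]' | python3 -m creep
```

```text
clock: 14.82
tcp_pos: [0.5324, 0.2473, 0.0943]
orientation: [0.001, 0.226, 0.974, 0.0]
wrist_force: [-0.2, -3.2, 5.9]
finger_gap: 0.0234
grip_force: 59.6
clock: 15.2
tcp_pos: [0.5323, 0.2474, 0.0936]
orientation: [0.001, 0.226, 0.974, 0.0]
wrist_force: [-0.8, -2.1, 6.8]
finger_gap: 0.0236
grip_force: 59.7
```

To row units: 0.0015 m is 0.0019, 0.001 m is 0.0013.

```bash
echo '[{"trans":[0, 0, 0.0006]}, {"trans":[0, 0, 0.0013]}, {"trans":[0, 0, 0.0019]}, {"trans":[0, 0, 0.0019]}]' | python3 -m creep; echo '[{"trans":[0, 0, 0.0005]}, {"trans":[0, 0, 0.001]}, {"trans":[0, 0, 0.0013]}]' | python3 -m creep
```

```text
clock: 15.7
tcp_pos: [0.5319, 0.2475, 0.0907]
orientation: [-0.0, 0.226, 0.974, 0.0]
wrist_force: [0.5, -2.2, -0.5]
finger_gap: 0.0231
grip_force: 59.1
clock: 16.08
tcp_pos: [0.5319, 0.2474, 0.0899]
orientation: [-0.0, 0.226, 0.974, 0.0]
wrist_force: [0.2, -1.2, 1.0]
finger_gap: 0.0232
grip_force: 59.1
```

To row units: 0.0055 m is 0.0069, 0.0045 m is 0.0056.

```bash
echo '[{"trans":[0, 0, 0.0019]}, {"trans":[0, 0, 0.0038]}, {"trans":[0, 0, 0.0056]}, {"trans":[0, 0, 0.0069]}, {"trans":[0, 0, 0.0069]}]' | python3 -m creep; echo '[{"trans":[0, 0, 0.0006]}, {"trans":[0, 0, 0.0013]}, {"trans":[0, 0, 0.0019]}, {"trans":[0, 0, 0.0019]}]' | python3 -m creep
```

```text
clock: 16.7
tcp_pos: [0.5317, 0.2473, 0.0842]
orientation: [-0.0, 0.226, 0.974, -0.0]
wrist_force: [0.6, -1.0, -1.7]
finger_gap: 0.0233
grip_force: 59.3
clock: 17.2
tcp_pos: [0.532, 0.2474, 0.083]
orientation: [-0.0, 0.226, 0.974, 0.0]
wrist_force: [0.1, -0.7, -1.4]
finger_gap: 0.0231
grip_force: 59.3
```

To row units: 0.001 m is 0.0013, 0.0005 m is 0.0006.

```bash
echo '[{"trans":[0, 0, 0.0006]}, {"trans":[0, 0, 0.0013]}, {"trans":[0, 0, 0.0013]}]' | python3 -m creep; echo '[{"trans":[0, 0, 0.0006]}, {"trans":[0, 0, 0.0013]}, {"trans":[0, 0, 0.0013]}]' | python3 -m creep; echo '[{"trans":[0, 0, 0.0006]}, {"trans":[0, 0, 0.0013]}, {"trans":[0, 0, 0.0013]}]' | python3 -m creep
```

```text
clock: 17.58
tcp_pos: [0.532, 0.2473, 0.0824]
orientation: [0.0, 0.226, 0.974, 0.0]
wrist_force: [-0.9, -0.1, 3.0]
finger_gap: 0.0232
grip_force: 59.5
clock: 17.95
tcp_pos: [0.5321, 0.2474, 0.0824]
orientation: [0.0, 0.226, 0.974, 0.0]
wrist_force: [-3.1, -1.1, 9.6]
finger_gap: 0.023
grip_force: 60.2
clock: 18.32
tcp_pos: [0.5321, 0.2474, 0.0822]
orientation: [0.001, 0.226, 0.974, 0.0]
wrist_force: [-4.8, -3.2, 15.7]
finger_gap: 0.0235
grip_force: 60.8
```

To row units: -0.003 m is -0.0038, -0.002 m is -0.0025.

```bash
echo '[{"trans":[0, 0, -0.0013]}, {"trans":[0, 0, -0.0025]}, {"trans":[0, 0, -0.0038]}, {"trans":[0, 0, -0.0038]}]' | python3 -m creep; echo '[{"trans":[0, 0, -0.0005]}, {"trans":[0, 0, -0.001]}, {"trans":[0, 0, -0.001]}]' | python3 -m creep;echo '[{"trans":[0, 0, -0.0005]}, {"trans":[0, 0, -0.001]}, {"trans":[0, 0, -0.001]}]' | python3 -m creep
```

```text
clock: 18.82
tcp_pos: [0.532, 0.2473, 0.0826]
orientation: [-0.0, 0.226, 0.974, -0.0]
wrist_force: [0.2, -0.1, -1.7]
finger_gap: 0.0238
grip_force: 59.7
clock: 19.2
tcp_pos: [0.532, 0.2474, 0.0837]
orientation: [-0.0, 0.226, 0.974, 0.0]
wrist_force: [-0.6, 0.4, -1.3]
finger_gap: 0.0234
grip_force: 59.7
clock: 19.58
tcp_pos: [0.532, 0.2473, 0.0847]
orientation: [0.0, 0.226, 0.974, 0.0]
wrist_force: [-0.8, -0.9, -0.8]
finger_gap: 0.0232
grip_force: 59.7
```

To row units: -0.0006 m is -0.0008, -0.0003 m is -0.0004.

```bash
echo '[{"trans":[0, 0, -0.0004]}, {"trans":[0, 0, -0.0008]}, {"trans":[0, 0, -0.0008]}]' | python3 -m creep;echo '[{"trans":[0, 0, -0.0004]}, {"trans":[0, 0, -0.0008]}, {"trans":[0, 0, -0.0008]}]' | python3 -m creep;echo '[{"trans":[0, 0, -0.0004]}, {"trans":[0, 0, -0.0008]}, {"trans":[0, 0, -0.0008]}]' | python3 -m creep
```

```text
clock: 19.95
tcp_pos: [0.5319, 0.2473, 0.085]
orientation: [-0.0, 0.226, 0.974, -0.0]
wrist_force: [0.3, -0.4, -3.5]
finger_gap: 0.0235
grip_force: 59.4
clock: 20.32
tcp_pos: [0.5316, 0.2472, 0.0852]
orientation: [-0.0, 0.226, 0.974, -0.0]
wrist_force: [1.8, 0.4, -7.8]
finger_gap: 0.0232
grip_force: 59.1
clock: 20.7
tcp_pos: [0.5314, 0.2471, 0.0855]
orientation: [-0.001, 0.226, 0.974, -0.0]
wrist_force: [0.8, 0.8, -14.6]
finger_gap: 0.0231
grip_force: 59.4
```

```bash
echo '[{}]' | python3 -m creep;echo '[{}]' | python3 -m creep
```

```text
clock: 20.82
tcp_pos: [0.5314, 0.2471, 0.0856]
orientation: [-0.001, 0.226, 0.974, -0.0]
wrist_force: [1.7, 1.3, -17.3]
finger_gap: 0.0232
grip_force: 59.5
clock: 20.95
tcp_pos: [0.5314, 0.2472, 0.0856]
orientation: [-0.001, 0.226, 0.974, -0.0]
wrist_force: [2.3, 0.5, -19.4]
finger_gap: 0.023
grip_force: 59.6
```

To row units: 0.0006 m is 0.0008.

```bash
echo '[{"trans":[0, 0, 0.0008]}]' | python3 -m creep;echo '[{}]' | python3 -m creep
```

```text
clock: 21.08
tcp_pos: [0.5316, 0.2471, 0.0855]
orientation: [-0.0, 0.226, 0.974, -0.0]
wrist_force: [0.2, -0.8, -15.0]
finger_gap: 0.0231
grip_force: 59.6
clock: 21.2
tcp_pos: [0.5315, 0.2471, 0.0855]
orientation: [-0.0, 0.226, 0.974, -0.0]
wrist_force: [0.5, 0.2, -17.4]
finger_gap: 0.0231
grip_force: 59.6
```

To row units: 0.0003 m is 0.0004.

```bash
echo '[{"trans":[0, 0, 0.0004]}]' | python3 -m creep;echo '[{"trans":[0, 0, 0.0001]}]' | python3 -m creep;echo '[{}]' | python3 -m creep
```

```text
clock: 21.32
tcp_pos: [0.5316, 0.2471, 0.0855]
orientation: [-0.0, 0.226, 0.974, -0.0]
wrist_force: [0.2, -0.5, -14.2]
finger_gap: 0.023
grip_force: 59.7
clock: 21.45
tcp_pos: [0.5316, 0.2472, 0.0854]
orientation: [-0.0, 0.226, 0.974, -0.0]
wrist_force: [-0.0, -0.7, -14.9]
finger_gap: 0.0232
grip_force: 59.8
clock: 21.58
tcp_pos: [0.5317, 0.2472, 0.0855]
orientation: [-0.0, 0.226, 0.974, -0.0]
wrist_force: [-1.0, -1.1, -13.9]
finger_gap: 0.0232
grip_force: 59.8
```

```bash
for i in 1 2; do :; done; echo '[{}, {}]' | python3 -m creep;echo '[{}, {}]' | python3 -m creep
```

```text
clock: 21.82
tcp_pos: [0.5319, 0.2473, 0.0854]
orientation: [-0.0, 0.226, 0.974, -0.0]
wrist_force: [-0.8, -1.5, -13.7]
finger_gap: 0.0232
grip_force: 59.8
clock: 22.08
tcp_pos: [0.532, 0.2473, 0.0854]
orientation: [0.0, 0.226, 0.974, 0.0]
wrist_force: [-0.6, -1.8, -13.9]
finger_gap: 0.0232
grip_force: 59.8
```

The rows are not in the units I measure in: shifts go in shares of 0.8 m and turns go in shares of 45 degrees. I convert before sending: -0.0002 m is -0.0003, -0.0001 m is -0.0001.

```bash
echo '[{"trans":[0, 0, -0.0001]}, {"trans":[0, 0, -0.0003]}, {"trans":[0, 0, -0.0003]}]' | python3 -m creep;echo '[{}, {}, {}]' | python3 -m creep; echo '[{"trans":[0, 0, 0.0013]}, {"trans":[0, 0, 0.0025]}, {"trans":[0, 0, 0.0038]}, {"trans":[0, 0, 0.005]}, {"trans":[0, 0, 0.0063]}, {"trans":[0, 0, 0.0063]}]' | python3 -m creep
```

```text
clock: 22.45
tcp_pos: [0.532, 0.2473, 0.0855]
orientation: [-0.0, 0.226, 0.974, 0.0]
wrist_force: [0.1, -0.4, -14.1]
finger_gap: 0.0231
grip_force: 59.8
clock: 22.82
tcp_pos: [0.5319, 0.2473, 0.0855]
orientation: [-0.0, 0.226, 0.974, 0.0]
wrist_force: [0.1, -1.3, -16.3]
finger_gap: 0.0233
grip_force: 59.8
clock: 23.58
tcp_pos: [0.5327, 0.2472, 0.0825]
orientation: [0.001, 0.226, 0.974, 0.0]
wrist_force: [-3.9, -2.9, -0.4]
finger_gap: 0.0234
grip_force: 61.4
```

To row units: 0.0008 m is 0.001, 0.0004 m is 0.0005.

```bash
echo '[{"trans":[0, 0, 0.0005]}, {"trans":[0, 0, 0.001]}, {"trans":[0, 0, 0.001]}]' | python3 -m creep;echo '[{"trans":[0, 0, 0.0005]}, {"trans":[0, 0, 0.001]}, {"trans":[0, 0, 0.001]}]' | python3 -m creep
```

```text
clock: 23.95
tcp_pos: [0.5328, 0.2472, 0.0825]
orientation: [0.001, 0.226, 0.974, 0.0]
wrist_force: [-6.1, -4.5, 6.5]
finger_gap: 0.0234
grip_force: 62.0
clock: 24.32
tcp_pos: [0.5327, 0.2472, 0.0824]
orientation: [0.002, 0.226, 0.974, 0.0]
wrist_force: [-7.1, -4.9, 9.8]
finger_gap: 0.0231
grip_force: 62.5
```

```bash
echo '[{"trans":[0, 0, -0.0008]}, {"trans":[0, 0, -0.0008]}]' | python3 -m creep; echo '[{}, {}, {}, {}]' | python3 -m creep 0.055; echo '[{"trans":[0, 0, -0.0125]}, {"trans":[0, 0, -0.0375]}, {"trans":[0, 0, -0.0875]}, {"trans":[0, 0, -0.15]}, {"trans":[0, 0, -0.2]}, {"trans":[0, 0, -0.2]}]' | python3 -m creep; python3 look.py w6; python3 - <<'E'
from h import *
w=dict(np.load("w6.npz")); s=viewer.read_camera("scene")
a=cv2.resize(w["image"][150:400,200:460],None,fx=1.5,fy=1.5);b=cv2.resize(s["image"][170:295,270:400],None,fx=3,fy=3)
cv2.imwrite("pics/end.png",np.hstack([a,b])[:,:,::-1])
for z in(.058,.062,.092): print(z,proj(w,(.532,.2472,z)).round(1))
E
```

```text
clock: 24.58
tcp_pos: [0.5327, 0.2472, 0.0824]
orientation: [0.001, 0.226, 0.974, 0.0]
wrist_force: [-6.2, -3.7, 6.3]
finger_gap: 0.0231
grip_force: 61.9
clock: 25.08
tcp_pos: [0.5324, 0.2475, 0.0798]
orientation: [0.0, 0.226, 0.974, 0.0]
wrist_force: [-0.4, -0.5, -0.7]
finger_gap: 0.055
grip_force: 0.0
clock: 25.82
tcp_pos: [0.5341, 0.248, 0.2444]
orientation: [0.004, 0.226, 0.974, 0.002]
wrist_force: [0.6, -0.6, 0.5]
finger_gap: 0.0552
grip_force: 0.0
leaf 0.74 [272, 168, 393, 292] c 334.3 228.4 n 5827 rgb [205. 200. 189.]
leaf 0.61 [227, 112, 450, 319] c 340.1 217.9 n 22507 rgb [140. 136. 127.]
leaf 0.58 [300, 194, 331, 235] c 317.4 214.9 n 915 rgb [141. 135. 127.]
lock_pin 0.95 [169, 300, 214, 349] c 192.9 326.3 n 743 rgb [ 72. 108.  96.]
tee_pin 0.63 [23, 272, 88, 310] c 60.2 289.1 n 1283 rgb [147. 138. 128.]
pin_block 0.82 [37, 210, 210, 313] c 129.5 258.6 n 9063 rgb [149. 106.  71.]
[0.5312 0.2471 0.2382] 0.004
0.058 [317.6 210.7]
0.062 [317.6 211.7]
0.092 [317.4 220.4]
```

View pics/end.png

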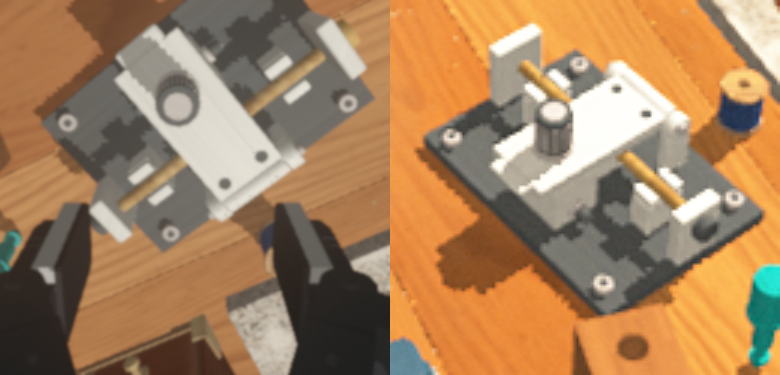

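The pin stands upright with its flange on the closed leaf. Its knob top is at (318,220), against (317.4,220.4) predicted for the home position, and the gripper is clear.

```bash
python3 -c "
from workcell import env
print(env.hand_in())"
```

```text
the job is handed in; nothing more can be done
None
```

I closed the leaf, pushed the locking pin home, held an upward pull of about 14–16 N (one wrist reading reached 19.4 N) without the pin coming out, let go with the flange on the leaf, and handed the job in at about 26 s; no verdict came back.

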